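Clip the capsule carrier onto the sloping stand and lock it

TASK

Clip the grey capsule carrier onto the studs of the sloping stand, either way round, and press it square to the slope until it is fully home on the deck. Then lock it: turn the stand's wing knob a quarter turn, until its tongue lies over the carrier's end ledge, and let go. Leave the bottles and the slide box where they are.

Things in the scene. Friction and masses are not known exactly. Their poses are not given: they have to be found in the camera images.
- carrier: grey plastic capsule carrier, loose, flat on the table, 0.10 to 0.21 kg. Origin: centre of underside, z up. Body 60 (x) x 100 (y) x 20 mm; ledges 8 mm high, 44 mm wide stick out 12 mm at both y ends (124 mm overall). Sockets 11 mm deep in its underside: four of 16 x 16 mm at x +-14, y +-31 and one of 44 x 30 mm (x, y) in the middle. Same both ways round
- rib_top (a point): middle of the top of the carrier's finger rib, 44 mm above its underside. The rib stands on the middle of the carrier, 12 mm thick (carrier x), 40 mm long (y), 24 mm high: grip it across its thickness. A tall fixed instrument stands behind the carrier (y over -0.18 m, from x = 0.53 m on, its handwheel from 0.48 m, knobs up to 0.35 m high): keep the arm in front of it
- deck: sloping aluminium deck of the fixed stand. Origin on its face at the seat's centre, 55 mm above the table; z square to the face, leaning 25 degrees from vertical to the robot's side; x up the slope (92 mm), y across (-104 to +66 mm). Home: carrier's origin at this origin, z axes parallel, y axes parallel either way round, underside flat on the face
- stud (a point): top of one of four fixed steel studs, at x +-14, y +-31 mm of the deck: 14 mm across, 10 mm high, the top 4 mm tapered to 7 mm. They have about 1 mm play each way in the sockets
- clips (a point): 9 mm above the deck's origin, between two sprung domed steel clips, each a pair of domes (y +-9 mm, 9.5 mm high) that press outward along y on the walls of the middle socket. They resist from about 6.5 mm above home: rising to 10 to 17 N at 3 to 5 mm, then about 5 to 8 N to the end; the carrier's weight alone does not seat it
- wing (a joint): black wing knob of the stand, rad; axis square to the deck at x 0, y -76 mm. Turns anticlockwise seen from above, from 0 (free: wings along deck x, tongue to +x) to a stop at 1.57 (locked: tongue to +y over the carrier's ledge). Starts at 0 to 0.3; friction (0.06 N m) holds it where it is left
- wing_top (a point): centre of the wing knob's top, on its axis, 46 mm above the deck. The wings are one flat plate 44 mm long, 8 mm thick, from 22 to 46 mm above the deck; they pass 4 mm from the body of the carrier when it is home
- wing_tip (a point): end of the wing knob's steel tongue, 22 mm from the axis, 13 mm above the deck. The tongue, 10 mm wide and 5 mm thick, lies under and along the wings and clears the 8 mm ledge by 2.5 mm only when the carrier is home
- drop_bottle: small white dropper bottle with a blue cap, 33 mm across, 64 mm high, standing on the table; origin at the centre of its underside; leave alone
- slide_box: slide box 48 x 88 x 29 mm lying in front of the stand; origin at the centre of its underside; leave alone
- resin_bottle: brown bottle with a black cap, 52 mm across, 99 mm high, standing left of the carrier; origin at the centre of its underside; leave alone

How it is judged:
By the outcome, as a careful person would: the job done as asked, in the order asked, and still so for the second after the job is handed in, with the robot touching nothing.
It also fails if it takes over 54 s, if anything falls off the work surface, if the arm or the gripper's body presses on something with over 40 N, if the wrist force passes 120 N, or if a joint passes its speed limit or range.

ROBOT

A 6-joint arm with a two-finger parallel gripper is mounted at the origin on a cart in front of the work surface, level with it; the furniture and walls round the work are solid. World frame = base frame: x ahead of the robot, y to its left, z up, the work surface at z = 0. Lengths are in mm, angles in rad, forces in N, time in s.
With the tool pointing down it reaches from about 300 to 825 mm from the base axis. Payload 5.4 kg.
Tool frame: the origin (TCP) lies at the very end of the fingers, on their centre line; the grasp point (between the pads) lies 19 mm behind it; z points along the fingers, y is the line along which they close (so a half turn about z gives the same grasp; the last joint's range is limited). The gripper opens to 92 mm and grips with 3 to 60 N. Pads are 20 mm wide; open, the fingers measure 128 mm over their backs; the gripper's body (75 mm by 189 mm) begins 69 mm behind the grasp point.
Start: joints at [-1.538, 0.158, 1.597, -0, 1.386, -0.21], TCP at [138.219, -558.123, 214.601] pointing down, gripper open.
Joint ranges: [-2.91, 2.91], [-0.94, 2.29], [0.18, 2.7], [-1.29, 4.43], [0.17, 2.64], [-3, 3]. Speed limits (rad/s): [2.57, 2.57, 3.14, 3.14, 3.14, 3.14].

INTERFACE

Orientations are given as a unit quaternion [w, x, y, z].
In Python, from workcell import telemetry, cams, manip gives the robot as it stands.
- The arm moves only by the tool carry_out, never from a script. Its argument "deltas" is a list of rows, each a list of 2 entries, a list of its own where there are three numbers: the shift along the tool's x, y, z in m, then the turn about the tool's z in degrees. A call has 1 to 8 rows; each row is the pose to reach, as a shift and turn from the pose commanded when the call began, along the tool's axes at that moment; what a row does not reach only later rows make up. A row lasts 1/10 s, in which the tool goes at most 50 mm and 8.59 degrees, less where a joint would pass 70% of its speed; a pose out of reach is approached as far as the arm can. A call with a gripper value outside its range is refused whole. "grip" is the opening in per cent of the stroke, from 0 (shut) to 100 (fully open), set as the call begins (left out, the last holds). The fingers move at their own pace and stop on an object; "squeeze" is the grip in N (left out, the last holds). Time passes only in rows, so rows that repeat a pose let the fingers close. It gives the time, the measured TCP pose, the force, the opening and the grip force at its end, in the units of the state.
- telemetry.state(): the state, without advancing time (a new reading comes with each control period).
- cams.read_camera(name): name is "scene" or "top" or "wrist"; returns (picture, depth): 420x560x3 uint8, red, green, blue; 420x560 float32, mm along the optical axis (not along the pixel's ray), 0 where there is no reading.
- cams.camera_params(name): a dict with "mtx" (3x3 intrinsics, pixels), "world_to_cam" (4x4, takes a point from world to camera coordinates). Camera axes: x right, y down, z forward; pixel columns grow to the right and rows downward; lengths in mm; the calibration is good to about 2 mm. A picture is of the moment at which its call begins: read the wrist's pose just before it. camera_params takes no time and is no camera call; for the wrist camera it gives the pose at the moment of the call.
- manip.close_job(): hands the job in; it is judged then, once.
The state is a dict: "t": time; "joint_positions": joint angles; "joint_velocities": joint speeds; "joint_efforts": joint torques, N m; "position": TCP position; "eef_rot": TCP orientation; "ft_force": force on the tool from outside, world axes, zero at the start; "ft_torque": the same for the moment, N m; "opening": finger opening in mm; "grasp_force": force on a finger pad.
Only numpy, scipy, OpenCV 4.12 (cv2) and the standard library are available. Lean on these libraries where they do the work, as an engineer would, in place of code of your own. Each camera call takes 0.05 s, during which the arm holds its last target. There are 200 camera calls.

## Working session

There is one attempt and no reset: what is moved stays moved. The work goes in short steps, Python scripts to look and compute and a tool call to move; the robot and the scene stay as the last step left them, time stands still between calls to the robot, and variables do not carry over. Pictures are saved under pics/ and viewed, at most 10 in all, crops included, and the job is handed in when it is done.

Besides the shell and the picture viewer there is one more tool, called after "Emit:" as name(argument=value, ...) on one line, values as JSON. carry_out: Moves the arm, as the interface text tells. Its arguments: {"type":"object","properties":{"deltas":{"type":"array"},"grip":{"type":"number"},"squeeze":{"type":"number"}},"required":["deltas"]}

```bash
ls; mkdir -p pics; python3 - <<'E'
from workcell import telemetry, cams
import cv2,numpy as np
print(telemetry.state())
for n in ("scene","top"):
    p,d=cams.read_camera(n); cv2.imwrite(f"pics/{n}0.png",p[:,:,::-1]); np.savez(f"{n}0.npz",p=p,d=d,**cams.camera_params(n))
    print(n,cams.camera_params(n))
E
```

```text
pics
{'t': 0.0, 'joint_positions': array([-1.53806767e+00,  1.59017558e-01,  1.59819605e+00, -2.08219416e-05,
        1.38619829e+00, -2.10099183e-01]), 'joint_velocities': array([ 1.45373627e-03, -2.85053811e-05, -5.49323693e-04, -5.14079249e-04,
       -5.60734455e-04,  5.07480351e-04]), 'joint_efforts': array([-1.72902401e-04, -3.85574949e+01, -3.22102833e+01,  7.00576231e-02,
        3.77775868e-02, -1.64761327e-04]), 'position': array([ 138.2107866 , -557.51199782,  213.65473013]), 'eef_rot': array([-9.06955152e-04,  9.92637737e-01,  1.21117696e-01,  7.03723745e-05]), 'ft_force': array([-0.20319664, -0.5140903 ,  0.40072497]), 'ft_torque': array([-0.02218222, -0.02650368, -0.09482435]), 'grasp_force': 0.0, 'opening': 92.0950750363286}
scene {'mtx': array([[435.62209845,   0.        , 285.25115347],
       [  0.        , 435.62209845, 207.42416703],
       [  0.        ,   0.        ,   1.        ]]), 'world_to_cam': array([[-7.64059816e-01, -6.44970128e-01, -1.50377069e-02,
         3.46931711e+02],
       [-2.71771582e-01,  3.42917500e-01, -8.99192858e-01,
         2.46257946e+02],
       [ 5.85109225e-01, -6.82950308e-01, -4.37294034e-01,
         6.57136137e+02],
       [ 0.00000000e+00,  0.00000000e+00,  0.00000000e+00,
         1.00000000e+00]])}
top {'mtx': array([[489.79555016,   0.        , 274.57915548],
       [  0.        , 489.79555016, 200.4338979 ],
       [  0.        ,   0.        ,   1.        ]]), 'world_to_cam': array([[-2.17649752e-02, -9.99457768e-01, -2.47074183e-02,
        -6.11726732e+01],
       [-9.95131698e-01,  2.40335520e-02, -9.55787245e-02,
         5.12814670e+02],
       [ 9.61207056e-02,  2.25068665e-02, -9.95115195e-01,
         1.09112698e+03],
       [ 0.00000000e+00,  0.00000000e+00,  0.00000000e+00,
         1.00000000e+00]])}
```

View pics/scene0.png

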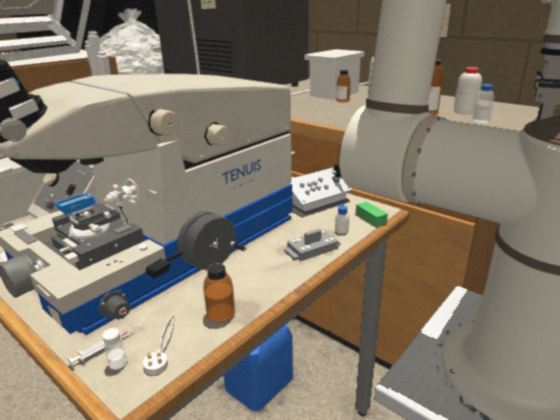

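View pics/top0.png

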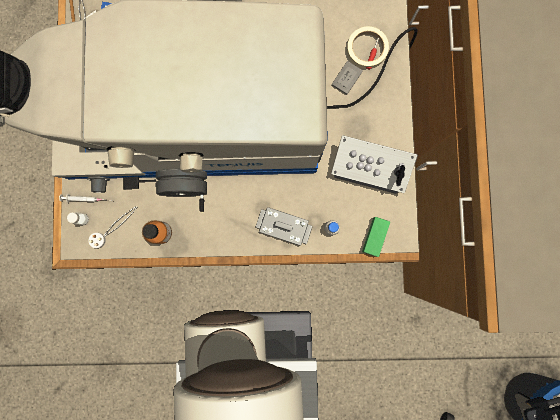

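Scene picture: carrier at about (312,243), stand at (320,190), dropper (342,220), slide box (371,214). Top picture: carrier at (283,226), dropper (331,228), slide box (376,237), stand with studs/clips near (368,162) and wing at (400,177).

```bash
cat > h.py <<'E'
import numpy as np,cv2
from scipy.spatial.transform import Rotation as R
def cloud(p,d,mtx,w2c):
    h,w=d.shape; v,u=np.mgrid[:h,:w]
    c=np.stack([(u-mtx[0,2])/mtx[0,0]*d,(v-mtx[1,2])/mtx[1,1]*d,d],-1)
    return (c-w2c[:3,3])@w2c[:3,:3]      # R^T (c-t)
def proj(P,mtx,w2c):
    c=np.atleast_2d(P)@w2c[:3,:3].T+w2c[:3,3]; q=c@mtx.T; return q[:,:2]/q[:,2:]
def load(n):
    z=np.load(n); return z['p'],z['d'],z['mtx'],z['world_to_cam']
def plane(X,it=300,tol=1.5):
    rng=np.random.default_rng(0);best=None
    for _ in range(it):
        a=X[rng.choice(len(X),3,False)];n=np.cross(a[1]-a[0],a[2]-a[0]);l=np.linalg.norm(n)
        if l<1e-6: continue
        m=abs((X-a[0])@n/l)<tol
        if best is None or m.sum()>best.sum(): best=m
    c=X[best].mean(0);n=np.linalg.svd(X[best]-c)[2][2]
    return c,n*np.sign(n[2]),best
E
python3 - <<'E'
from h import *
a=load('top0.npz');W=cloud(*a);p,d=a[:2]
s=W[130:200,325:420].reshape(-1,3)
s=s[(s[:,2]>15)&(s[:,2]<120)]
c,n,m=plane(s);print('deck',c,n,np.degrees(np.arccos(n[2])),m.sum())
q=W[200:255,245:320].reshape(-1,3)
t=q[(q[:,2]>12)&(q[:,2]<27)];r=q[q[:,2]>33]
for nm,k in(('body',t),('rib',r)):
    (cx,cy),wh,an=cv2.minAreaRect(k[:,:2].astype(np.float32));print(nm,cx,cy,wh,an,k[:,2].mean(),len(k))
for (u0,u1,v0,v1) in((320,342,215,240),(360,395,212,260),(140,175,215,248)):
    k=W[v0:v1,u0:u1].reshape(-1,3);k=k[k[:,2]>15];print(k.min(0),k.max(0))
cv2.imwrite('pics/crop.png',cv2.resize(p[125:265,245:425,::-1],None,fx=4.3,fy=4.3,interpolation=cv2.INTER_CUBIC))
E
```

```text
deck [ 585.216561   -292.19129351   57.00203747] [-0.40395236  0.12740876  0.90586395] 25.060104570935263 1445
body 453.2093505859375 -91.54907989501953 (122.1744384765625, 60.061973571777344) 70.3602523803711 21.082457824678492 1078
rib 434.4398498535156 -86.53854370117188 (39.29467010498047, 51.61188507080078) 73.45201873779297 179.4450417239583 113
[ 404.10681623 -215.54039182   16.70711502] [ 462.97832663  -98.02211064 1133.299787  ]
[ 380.77669046 -328.55304836   15.75423966] [ 468.48301526  -98.02211064 1133.299787  ]
[404.10681623 -98.02211064  15.44354137] [ 470.75275705  216.38242391 1133.299787  ]
```

View pics/crop.png

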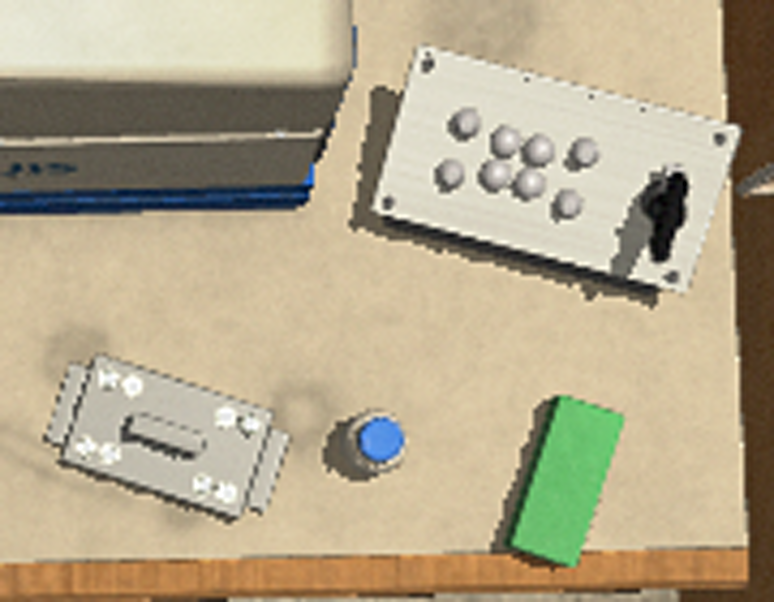

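The crop shows the carrier (rib centre at crop (162,436)), the four studs at crop (467,123), (585,153), (568,205), (451,174), the clip domes between them, and the wing plate along (680,178)–(660,255), near its 0 position.

```bash
cat >> h.py <<'E'
def ray_plane(uv,mtx,w2c,c,n):
    uv=np.atleast_2d(np.asarray(uv,float));r=np.c_[uv,np.ones(len(uv))]@np.linalg.inv(mtx).T@w2c[:3,:3]
    o=-w2c[:3,:3].T@w2c[:3,3];return o+r*(((c-o)@n)/(r@n))[:,None]
E
python3 - <<'E'
from h import *
a=load('top0.npz');p,d,m,w=a;W=cloud(*a)
W[d<=0]=np.nan
s=W[130:200,325:420].reshape(-1,3)
s=s[(s[:,2]>15)&(s[:,2]<120)]
c,n,k=plane(s,tol=1.2)
x=np.array([0,0,1.])-n*n[2];x/=np.linalg.norm(x);y=np.cross(n,x);print('n',n,'yaw',np.degrees(np.arctan2(x[1],x[0])))
f=lambda L:np.array(L)/4.3+[245,125]-.4
S=ray_plane(f([(467,123),(585,153),(568,205),(451,174)]),m,w,c+8*n,n)-8*n
o=S.mean(0);print('seat',o);print((S-o)@np.c_[x,y,n])
v=S[0]-S[1]+S[3]-S[2];print('stud y ang in deck',np.degrees(np.arctan2(v@x,v@y)))
# deck extents
D=(s[k]-o)@np.c_[x,y,n];print('deck ext',D.min(0),D.max(0))
D=(s-o)@np.c_[x,y,n];q=D[(D[:,2]>35)&(D[:,1]<-50)];print('wing',q.mean(0),q.min(0),q.max(0),len(q))
q=W[200:255,245:320].reshape(-1,3)
for z0,z1 in((14,27),(38,60)):
    t=q[(q[:,2]>z0)&(q[:,2]<z1)];(cx,cy),wh,an=cv2.minAreaRect(t[:,:2].astype(np.float32));print(cx,cy,wh,an,t[:,2].mean(),len(t))
print('rib ray',ray_plane(f([(162,436)]),m,w,np.array([0,0,44.]),np.array([0,0,1.])))
# corners of body top
print('corners',ray_plane(f([(97,356),(270,413),(236,519),(60,462)]),m,w,np.array([0,0,20.]),np.array([0,0,1.])))
for (u0,u1,v0,v1) in((320,342,215,240),(360,395,212,260),(140,175,215,248)):
    k=W[v0:v1,u0:u1].reshape(-1,3);k=k[k[:,2]>15];print(k.min(0),k.max(0))
E
```

```text
n [-0.38878698  0.10806577  0.91496802] yaw -15.533603988010523
seat [ 589.0870411  -275.42569438   56.60612901]
[[ 1.42995690e+01  3.04568748e+01  8.43817249e-14]
 [ 1.37279119e+01 -3.11988707e+01  1.74908733e-13]
 [-1.45828174e+01 -3.05443467e+01 -1.15260241e-13]
 [-1.34446635e+01  3.12863426e+01 -6.76468726e-14]]
stud y ang in deck 0.7932749821429527
deck ext [ -47.10267695 -103.64132687   -1.24497763] [45.9755534  65.95525383  1.29067854]
wing [ -1.48351928 -74.864795    44.45006304] [-22.52793272 -80.76041181  35.29065326] [ 19.3874217  -68.20251776  49.33749988] 88
453.7799377441406 -89.6474609375 (111.932861328125, 59.85847854614258) 70.3602523803711 21.25061012574118 1057
452.9051513671875 -92.02268981933594 (39.25536346435547, 11.360275268554688) 70.09149932861328 44.84288556608019 96
rib ray [[451.8435071 -89.2483277  44.       ]]
corners [[ 496.10831314  -55.56077802   20.        ]
 [ 463.73274899 -146.36632482   20.        ]
 [ 408.38556034 -126.94325013   20.        ]
 [ 440.39877839  -34.8621178    20.        ]]
[ 431.6083701  -215.54039182   16.70711502] [ 462.97832663 -183.72891822   70.50428225]
[ 380.77669046 -328.55304836   15.75423966] [ 468.48301526 -268.97582636   35.35481588]
[420.08308255 166.3509683   15.44354137] [470.75275705 216.38242391 104.85343732]
```

```bash
python3 - <<'E'
from h import *
for nm in('top0.npz','scene0.npz'):
    a=load(nm);p,d,m,w=a;W=cloud(*a);W[d<=0]=np.nan
    if nm[0]=='s': W[:,350:]=np.nan
    else: W[260:]=np.nan
    P=W.reshape(-1,3);P=P[np.isfinite(P).all(1)&(P[:,2]<500)]
    for z0,z1 in((20,60),(60,110),(110,170),(170,230),(230,300),(300,450)):
        q=P[(P[:,2]>z0)&(P[:,2]<z1)]
        for x0,x1 in((420,480),(480,530),(530,570),(570,620),(620,700)):
            k=q[(q[:,0]>x0)&(q[:,0]<x1)&(q[:,1]>-205)]
            if len(k)>5: print(nm[:3],(z0,z1),(x0,x1),'ymin %.0f'%np.percentile(k[:,1],1),len(k))
E
```

```text
top (20, 60) (420, 480) ymin -200 1019
top (20, 60) (480, 530) ymin -91 176
top (20, 60) (530, 570) ymin -36 234
top (20, 60) (570, 620) ymin -204 380
top (60, 110) (420, 480) ymin -204 554
top (60, 110) (480, 530) ymin 74 261
top (60, 110) (530, 570) ymin 72 512
top (60, 110) (570, 620) ymin -158 1983
top (60, 110) (620, 700) ymin 298 370
top (110, 170) (480, 530) ymin 79 179
top (110, 170) (530, 570) ymin 78 819
top (110, 170) (570, 620) ymin -167 738
top (170, 230) (530, 570) ymin -53 60
top (170, 230) (570, 620) ymin -162 1003
top (230, 300) (530, 570) ymin -24 268
top (230, 300) (570, 620) ymin -163 1192
top (300, 450) (530, 570) ymin 58 545
top (300, 450) (570, 620) ymin -163 10152
top (300, 450) (620, 700) ymin -164 15836
sce (20, 60) (420, 480) ymin -201 1479
sce (20, 60) (480, 530) ymin -79 309
sce (20, 60) (530, 570) ymin -156 1338
sce (20, 60) (570, 620) ymin -161 1820
sce (20, 60) (620, 700) ymin 400 180
sce (60, 110) (420, 480) ymin -200 829
sce (60, 110) (480, 530) ymin 75 1130
sce (60, 110) (530, 570) ymin -148 2681
sce (60, 110) (570, 620) ymin -156 3560
sce (60, 110) (620, 700) ymin 208 2130
sce (110, 170) (480, 530) ymin 85 515
sce (110, 170) (530, 570) ymin -155 1852
sce (110, 170) (570, 620) ymin -158 2270
sce (110, 170) (620, 700) ymin 202 3071
sce (170, 230) (530, 570) ymin -153 1643
sce (170, 230) (570, 620) ymin -156 2677
sce (170, 230) (620, 700) ymin 193 1375
sce (230, 300) (530, 570) ymin -154 1362
sce (230, 300) (570, 620) ymin -155 4344
sce (230, 300) (620, 700) ymin 190 1159
sce (300, 450) (530, 570) ymin -151 1528
sce (300, 450) (570, 620) ymin -134 10350
sce (300, 450) (620, 700) ymin -102 4292
```

```bash
cat >> h.py <<'E'
def delta(target,yaw=None):
    """shift (m, tool axes) and turn (deg) from the current pose to a world TCP (mm) and closing-line yaw (deg)"""
    from workcell import telemetry
    s=telemetry.state();Rt=R.from_quat(s['eef_rot'],scalar_first=True).as_matrix()
    sh=Rt.T@(np.array(target)-s['position'])/1000;turn=0
    if yaw is not None:
        cur=np.degrees(np.arctan2(Rt[1,1],Rt[0,1]));turn=-((yaw-cur+90)%180-90)
    print('t %.2f pos %s F %s open %.1f q6 %.2f'%(s['t'],s['position'].round(1),s['ft_force'].round(1),s['opening'],s['joint_positions'][5]))
    print('R',Rt.round(4).tolist());print('shift',sh.round(4),'turn %.1f'%turn)
E
python3 -c "
from h import *
delta([440,-91,230],-19.6)"
```

```text
t 0.10 pos [ 138.2 -557.6  213.7] F [0.3 0.2 0.5] open 92.2 q6 -0.21
R [[0.9707, 0.2404, -0.0001], [0.2404, -0.9707, 0.0016], [0.0003, -0.0016, -1.0]]
shift [ 0.4051 -0.3804 -0.0155] turn -56.5
```

Emit:
carry_out(deltas=[[[0.03,-0.028,-0.015],-7],[[0.065,-0.06,-0.015],-14],[[0.1,-0.094,-0.015],-21],[[0.135,-0.127,-0.015],-28],[[0.17,-0.16,-0.015],-35],[[0.205,-0.192,-0.015],-42],[[0.24,-0.225,-0.015],-49],[[0.275,-0.258,-0.015],-56.5]])

```text
t: 0.9
position: [343.6, -239.7, 229.4]
eef_rot: [-0.0, 0.816, 0.578, 0.0]
ft_force: [0.8, -0.5, 0.7]
opening: 91.7
grasp_force: 0.0
```

```bash
python3 -c "
from h import *
delta([440,-91,230],-19.6)"
```

```text
t 0.90 pos [ 343.6 -239.7  229.4] F [ 0.8 -0.5  0.7] open 91.7 q6 -0.56
R [[0.3309, 0.9437, 0.0001], [0.9437, -0.3309, 0.0001], [0.0001, 0.0, -1.0]]
shift [ 0.1722  0.0418 -0.0006] turn 0.3
```

Emit:
carry_out(deltas=[[[0.045,0.011,0],0],[[0.09,0.022,0],0],[[0.13,0.032,0],0],[[0.173,0.042,0],0],[[0.173,0.042,0],0],[[0.173,0.042,0],0]])

```text
t: 1.5
position: [440.5, -92.1, 229.2]
eef_rot: [-0.0, 0.816, 0.578, -0.0]
ft_force: [0.2, -0.2, -0.7]
opening: 91.8
grasp_force: 0.0
```

```bash
python3 - <<'E'
from h import *
from workcell import cams
delta([452.3,-91,60],-19.6)
pr=cams.camera_params("wrist");p,d=cams.read_camera("wrist");np.savez('w1.npz',p=p,d=d,**pr);cv2.imwrite('pics/w1.png',p[:,:,::-1])
W=cloud(p,d,pr['mtx'],pr['world_to_cam']);W[d<=0]=np.nan;P=W.reshape(-1,3);P=P[np.isfinite(P).all(1)]
print('campos',-pr['world_to_cam'][:3,:3].T@pr['world_to_cam'][:3,3], pr['world_to_cam'][2,:3])
P=P[(P[:,0]>390)&(P[:,0]<515)&(P[:,1]>-165)&(P[:,1]<-20)]
for z0,z1 in((-3,3),(4,12),(14,26),(38,60)):
    t=P[(P[:,2]>z0)&(P[:,2]<z1)]
    if len(t)>20:
        (cx,cy),wh,an=cv2.minAreaRect(t[:,:2].astype(np.float32));print(z0,cx,cy,wh,an,np.median(t[:,2]),len(t))
E
```

```text
t 1.50 pos [440.5 -92.1 229.2] F [ 0.2 -0.2 -0.7] open 91.8 q6 -0.14
R [[0.3329, 0.943, -0.0011], [0.943, -0.3329, -0.0], [-0.0004, -0.0011, -1.0]]
shift [0.005  0.0109 0.1692] turn 0.2
campos [465.76060719 -21.63332702 399.88341224] [-0.08931038 -0.24997114 -0.96412555]
-3 452.495361328125 -92.49223327636719 (124.97056579589844, 144.98963928222656) 0.00564610306173563 0.6209990486473318 7930
4 452.8384704589844 -92.42391967773438 (123.53514099121094, 59.53401184082031) 70.66095733642578 8.539164474910308 742
14 452.63970947265625 -92.2159423828125 (99.15409851074219, 60.118621826171875) 70.50241088867188 20.732720042114533 4416
38 452.3614501953125 -92.1905517578125 (39.832420349121094, 11.505768775939941) 70.78536987304688 44.364986428436765 457
```

View pics/w1.png

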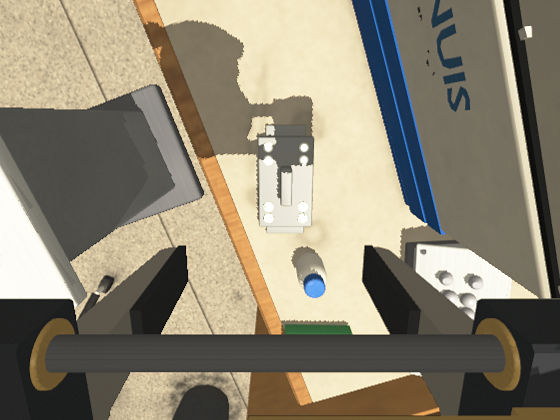

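The wrist picture shows the carrier at (285,178), the dropper cap at (315,286), the instrument's face line from (370,0) to (435,230), with the stand's studs at (455,285). I'll check the front of the instrument against the gripper body's reach.

```bash
python3 - <<'E'
from h import *
for nm in('w1','scene0','top0'):
    a=load(nm+'.npz');W=cloud(*a);W[a[1]<=0]=np.nan
    if nm[0]=='s': W[:,350:]=np.nan
    P=W.reshape(-1,3);P=P[np.isfinite(P).all(1)]
    for z0,z1 in((30,60),(60,110),(110,170),(170,230),(230,350)):
        r=[]
        for y0 in range(-170,20,30):
            k=P[(P[:,2]>z0)&(P[:,2]<z1)&(P[:,0]>500)&(P[:,0]<650)&(P[:,1]>y0)&(P[:,1]<y0+30)]
            r.append('%.0f'%np.percentile(k[:,0],2) if len(k)>5 else '-')
        print(nm,z0,r)
E
```

```text
w1 30 ['571', '571', '571', '571', '571', '571', '571']
w1 60 ['570', '570', '570', '570', '571', '571', '571']
w1 110 ['570', '570', '570', '570', '570', '570', '570']
w1 170 ['570', '570', '571', '568', '568', '568', '-']
w1 230 ['569', '570', '500', '500', '569', '571', '-']
scene0 30 ['569', '568', '568', '568', '568', '568', '568']
scene0 60 ['568', '568', '568', '568', '568', '568', '568']
scene0 110 ['567', '567', '567', '568', '568', '568', '568']
scene0 170 ['568', '568', '568', '568', '566', '566', '566']
scene0 230 ['568', '568', '568', '568', '568', '568', '569']
top0 30 ['571', '571', '571', '571', '571', '571', '571']
top0 60 ['571', '571', '571', '571', '571', '571', '571']
top0 110 ['570', '570', '571', '571', '571', '571', '571']
top0 170 ['571', '571', '571', '569', '568', '568', '568']
top0 230 ['571', '571', '571', '571', '571', '571', '571']
```

Emit:
carry_out(deltas=[[[0.004,0.0115,0.03],0],[[0.004,0.0115,0.075],0],[[0.004,0.0115,0.12],0],[[0.004,0.0115,0.16],0],[[0.004,0.0115,0.19],0],[[0.004,0.0115,0.204],0],[[0.004,0.0115,0.204],0],[[0.004,0.0115,0.204],0]])

```text
t: 2.35
position: [452.8, -94.0, 26.1]
eef_rot: [0.0, 0.818, 0.576, 0.0]
ft_force: [0.1, -0.9, 0.6]
opening: 91.7
grasp_force: 0.0
```

Emit:
carry_out(deltas=[[[0,0,0],0],[[0,0,0],0],[[0,0,0],0],[[0,0,0],0],[[0,0,0],0],[[0,0,0],0],[[0,0,0],0],[[0,0,0],0]], grip=0, squeeze=25)

```text
t: 3.15
position: [452.9, -92.7, 25.6]
eef_rot: [-0.0, 0.817, 0.577, -0.0]
ft_force: [-0.5, 0.2, -0.3]
opening: 30.0
grasp_force: 0.0
```

Emit:
carry_out(deltas=[[[0,0,0],0],[[0,0,0],0],[[0,0,0],0],[[0,0,0],0],[[0,0,0],0]])

```text
t: 3.65
position: [452.8, -92.7, 25.6]
eef_rot: [-0.0, 0.817, 0.577, -0.0]
ft_force: [0.4, 0.3, -0.3]
opening: 11.7
grasp_force: 25.0
```

Emit:
carry_out(deltas=[[[0,0,-0.03],0],[[0,0,-0.07],0],[[0,0,-0.11],0],[[0,0,-0.15],0],[[0,0,-0.15],0]])

```text
t: 4.15
position: [456.4, -94.4, 181.6]
eef_rot: [0.005, 0.817, 0.577, 0.003]
ft_force: [0.1, -0.2, -1.1]
opening: 12.1
grasp_force: 25.0
```

```bash
python3 -c "
from h import *
delta([520,-285,175],-16)"
```

```text
t 4.15 pos [456.4 -94.4 181.6] F [ 0.1 -0.2 -1.1] open 12.1 q6 -0.12
R [[0.3351, 0.9421, 0.0102], [0.9422, -0.3351, -0.0051], [-0.0013, 0.0113, -0.9999]]
shift [-0.1582  0.1237  0.0082] turn -3.6
```

Emit:
carry_out(deltas=[[[-0.03,0.01,0],0],[[-0.07,0.025,0],-1],[[-0.11,0.039,0],-2],[[-0.15,0.053,0],-3],[[-0.179,0.063,0],-3.5],[[-0.168,0.09,0],-3.5],[[-0.164,0.106,0],-3.5],[[-0.164,0.106,0],-3.5]])

```text
t: 4.95
position: [498.3, -282.6, 173.8]
eef_rot: [-0.001, 0.799, 0.601, -0.0]
ft_force: [0.0, 0.1, -2.0]
opening: 11.7
grasp_force: 25.0
```

Emit:
carry_out(deltas=[[[0,0,0],0],[[0,0,0],0],[[0,0,0],0]])

```text
t: 5.25
position: [497.1, -282.5, 175.4]
eef_rot: [-0.0, 0.799, 0.601, -0.0]
ft_force: [1.7, -0.1, -0.9]
opening: 11.7
grasp_force: 25.0
```

```bash
python3 - <<'E'
from h import *
from workcell import cams
delta([520,-285,175],-16)
pr=cams.camera_params("wrist");p,d=cams.read_camera("wrist");np.savez('w2.npz',p=p,d=d,**pr);cv2.imwrite('pics/w2.png',p[:,:,::-1])
E
```

```text
t 5.25 pos [ 497.1 -282.5  175.4] F [ 1.7 -0.1 -0.9] open 11.7 q6 -0.45
R [[0.2772, 0.9608, -0.0006], [0.9608, -0.2772, 0.0003], [0.0001, -0.0006, -1.0]]
shift [0.0039 0.0227 0.0003] turn -0.1
```

View pics/w2.png

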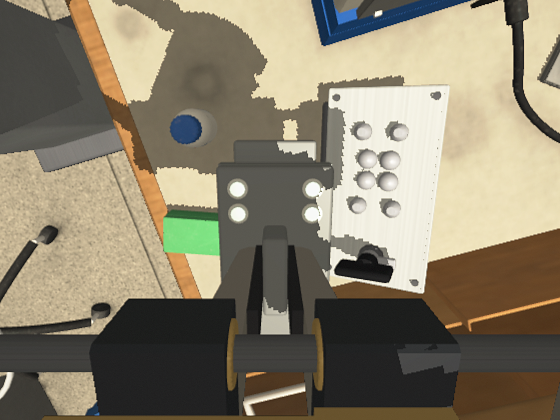

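The wrist picture shows the held carrier level in the fingers, clear deck with studs at about (363,131), (400,132), (358,205), (393,208), clip domes between, and the wing at (364,270).

```bash
python3 - <<'E'
from h import *
p,d,m,w=load('w2.npz');W=cloud(p,d,m,w);W[d<=0]=np.nan
s=W[85:295,325:450].reshape(-1,3);s=s[np.isfinite(s).all(1)&(s[:,2]>20)&(s[:,2]<130)&(s[:,0]>530)]
c,n,k=plane(s,tol=1.2);x=np.array([0,0,1.])-n*n[2];x/=np.linalg.norm(x);y=np.cross(n,x)
print('n',n,'tilt',np.degrees(np.arccos(n[2])),'yaw',np.degrees(np.arctan2(x[1],x[0])))
A=np.c_[x,y,n]
o=c.copy()
P=(s-o)@A
E=cv2.minAreaRect(P[k][:,:2].astype(np.float32));print('deck rect',E)
# studs: pixel seeds -> points 9..11.5 above within 6 mm
seeds=ray_plane([(363,131),(400,132),(393,208),(358,205)],m,w,c+9*n,n)
S=[]
for q in seeds:
    q=(q-o)@A; t=P[(P[:,2]>8.8)&(P[:,2]<11.5)&(np.hypot(*(P[:,:2]-q[:2]).T)<8)]
    S.append(((t.min(0)+t.max(0))/2)[:2]); print(S[-1],len(t),t[:,2].max())
S=np.array(S);cen=S.mean(0);v=(S[0]-S[3])+(S[1]-S[2]);print('ang',np.degrees(np.arctan2(v[0],v[1])))
O=c+A@np.r_[cen,0];print('seat origin',O, 'seeds mean',seeds.mean(0)-9*n)
for q in S: print(q-cen)
D=(s-O)@A;q=D[(D[:,2]>40)&(D[:,1]<-50)];print('wing',cv2.minAreaRect(q[:,:2].astype(np.float32)))
np.savez('deck.npz',O=O,A=A)
# held carrier
B=W[130:330,200:345].reshape(-1,3);B=B[np.isfinite(B).all(1)]
for z0,z1 in((162,178),(190,205)):
    t=B[(B[:,2]>z0)&(B[:,2]<z1)];print('held',z0,len(t),np.median(t[:,2]),cv2.minAreaRect(t[:,:2].astype(np.float32)))
t=B[(B[:,2]>160)&(B[:,2]<180)];cc,nn,_=plane(t);print('top plane',cc,nn)
E
```

```text
n [-0.40507718  0.12079343  0.90626786] tilt 25.00541303887081 yaw -16.60450480449815
deck rect ((-5.8147735595703125, -12.816635131835938), (91.71941375732422, 169.36660766601562), 0.2777620553970337)
[-20.29112865  36.68908876] 101 11.297416894133534
[ 7.84355396 37.44573845] 115 11.329784113342127
[  8.68392268 -24.55728267] 87 11.191041516621787
[-19.24297543 -24.57955776] 85 11.218289435636546
ang -0.8777026769790246
seat origin [ 588.1929949  -275.96998972   55.73492534] seeds mean [ 589.67988952 -275.75744968   56.3711982 ]
[-14.53947179  30.43959206]
[13.59521082 31.19624176]
[ 14.43557954 -30.80677937]
[-13.49131857 -30.82905445]
wing ((0.49628639221191406, -75.63417053222656), (43.204891204833984, 8.215065002441406), 1.3003789186477661)
held 162 10172 170.48208583546608 ((498.136962890625, -279.1488037109375), (93.93037414550781, 60.192325592041016), 74.08129119873047)
held 190 2756 194.4484757745671 ((494.2362976074219, -279.02227783203125), (38.83272171020508, 36.07868576049805), 45.617889404296875)
top plane [ 503.88342447 -259.30966666  170.49851826] [ 4.31983265e-04 -8.71283980e-04  9.99999527e-01]
```

Emit:
carry_out(deltas=[[[0.01,0.03,0],0],[[0.023,0.06,0.01],0],[[0.031,0.083,0.03],0],[[0.031,0.083,0.05],0],[[0.031,0.083,0.062],0],[[0.031,0.083,0.066],0],[[0.031,0.083,0.066],0],[[0.031,0.083,0.066],0]])

```text
t: 6.1
position: [586.3, -276.6, 110.9]
eef_rot: [0.001, 0.799, 0.601, 0.0]
ft_force: [-0.1, -0.7, -1.4]
opening: 11.8
grasp_force: 25.0
```

```bash
python3 - <<'E'
from h import *
from workcell import cams,telemetry
delta([585.4,-275.6,93.3],-16.2)
print('grav/F',telemetry.state()['ft_force'])
E
```

```text
t 6.10 pos [ 586.3 -276.6  110.9] F [-0.1 -0.7 -1.4] open 11.8 q6 -0.35
R [[0.2776, 0.9607, 0.0015], [0.9607, -0.2776, -0.0011], [-0.0006, 0.0017, -1.0]]
shift [ 0.0007 -0.0012  0.0176] turn 0.1
grav/F [-0.12352011 -0.65515727 -1.43923529]
```

Emit:
carry_out(deltas=[[[0,0,0],0],[[0,0,0],0],[[0,0,0.005],0],[[0,0,0.009],0],[[0,0,0.012],0],[[0,0,0.012],0],[[0,0,0.012],0]])

```text
t: 6.8
position: [586.0, -275.9, 97.4]
eef_rot: [-0.0, 0.799, 0.601, -0.0]
ft_force: [0.2, -0.4, -1.6]
opening: 11.6
grasp_force: 25.0
```

```bash
python3 - <<'E'
from h import *
delta([585.4,-275.6,93.3],-16.2)
E
```

```text
t 6.80 pos [ 586.  -275.9   97.4] F [ 0.2 -0.4 -1.6] open 11.6 q6 -0.35
R [[0.2771, 0.9608, -0.0003], [0.9608, -0.2771, 0.0002], [0.0001, -0.0004, -1.0]]
shift [ 0.0002 -0.0007  0.0041] turn 0.1
```

Emit:
carry_out(deltas=[[[0,-0.0005,0.001],0],[[0,-0.0005,0.002],0],[[0,-0.0005,0.003],0],[[0,-0.0005,0.0038],0],[[0,-0.0005,0.0038],0]])

```text
t: 7.3
position: [585.5, -275.8, 93.6]
eef_rot: [-0.0, 0.799, 0.601, -0.0]
ft_force: [0.1, -0.1, -1.6]
opening: 11.8
grasp_force: 25.0
```

Emit:
carry_out(deltas=[[[0,0,0.0005],0],[[0,0,0.001],0],[[0,0,0.001],0]])

```text
t: 7.6
position: [585.7, -275.9, 93.4]
eef_rot: [0.0, 0.799, 0.601, -0.0]
ft_force: [-2.9, 1.7, 2.5]
opening: 12.0
grasp_force: 25.0
```

Emit:
carry_out(deltas=[[[0,0,0.0005],0],[[0,0,0.001],0],[[0,0,0.001],0]])

```text
t: 7.9
position: [585.6, -275.9, 93.2]
eef_rot: [0.0, 0.799, 0.601, -0.0]
ft_force: [-4.0, 2.8, 8.5]
opening: 12.0
grasp_force: 25.0
```

Emit:
carry_out(deltas=[[[0,0,-0.001],0],[[0,0,-0.001],0]], grip=20)

```text
t: 8.1
position: [585.7, -276.0, 92.7]
eef_rot: [0.0, 0.799, 0.601, 0.0]
ft_force: [-1.6, 0.3, -1.1]
opening: 18.2
grasp_force: 0.5
```

Emit:
carry_out(deltas=[[[0,0,0],0],[[0,0,0],0]], grip=30)

```text
t: 8.3
position: [585.6, -275.9, 92.5]
eef_rot: [-0.0, 0.799, 0.601, 0.0]
ft_force: [-0.9, 0.7, -0.3]
opening: 27.2
grasp_force: 0.1
```

Emit:
carry_out(deltas=[[[0,0,0],0],[[0,0,0],0]], grip=42)

```text
t: 8.5
position: [585.7, -275.9, 92.8]
eef_rot: [0.0, 0.799, 0.601, 0.0]
ft_force: [-0.2, 0.3, 0.9]
opening: 38.2
grasp_force: 0.1
```

Emit:
carry_out(deltas=[[[0,0,0],0],[[0,0,0],0],[[0,0,0],0],[[0,0,0],0]], grip=56)

```text
t: 8.9
position: [585.7, -275.9, 92.9]
eef_rot: [0.0, 0.799, 0.601, 0.0]
ft_force: [-0.0, -0.8, -0.7]
opening: 51.5
grasp_force: 0.0
```

```bash
cat > chk.py <<'E'
import sys
from h import *
from workcell import cams
delta([585.4,-275.6,93.3],-16.2)
f=sys.argv[1]
pr=cams.camera_params("wrist");p,d=cams.read_camera("wrist");np.savez(f+'.npz',p=p,d=d,**pr);cv2.imwrite(f'pics/{f}.png',p[:,:,::-1])
W=cloud(p,d,pr['mtx'],pr['world_to_cam']);W[d<=0]=np.nan
K=np.load('deck.npz');D=((W-K['O'])@K['A']).reshape(-1,3);D=D[np.isfinite(D).all(1)]
B=D[(abs(D[:,0])<55)&(D[:,1]>24)&(D[:,1]<60)&(D[:,2]>13)&(D[:,2]<70)]
if len(B)>100:
    c,n,k=plane(B,tol=1);n=n*np.sign(n[2]);h=c[2]-(c[0]*n[0]+c[1]*n[1])/n[2]*-1
    print('carrier top: n',n.round(3),'height at origin %.2f'%(c@n/n[2]),k.sum(),'ext',B[k].min(0).round(1),B[k].max(0).round(1))
q=D[(D[:,2]>40)&(D[:,2]<50)&(D[:,1]<-45)&(D[:,1]>-105)&(abs(D[:,0])<30)]
if len(q)>20: print('wing',cv2.minAreaRect(q[:,:2].astype(np.float32)))
E
python3 chk.py w3
```

```text
t 8.90 pos [ 585.7 -275.9   92.9] F [-0.  -0.8 -0.7] open 51.5 q6 -0.35
R [[0.2771, 0.9608, 0.0002], [0.9608, -0.2771, -0.0001], [-0.0001, 0.0002, -1.0]]
shift [ 0.0002 -0.0004 -0.0004] turn 0.1
carrier top: n [-0.009  0.012  1.   ] height at origin 25.98 3599 ext [-29.3  24.   24.1] [30.5 50.2 26.9]
wing ((0.6580924987792969, -75.452392578125), (43.27778625488281, 9.293097496032715), 2.2876651287078857)
```

View pics/w3.png

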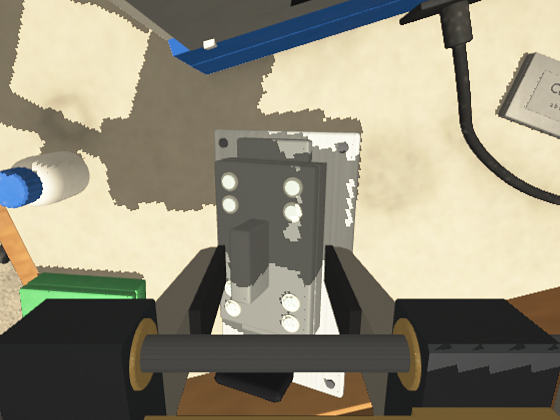

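The picture shows the carrier sitting on the studs parallel to the deck, its ledge at (275,150), with the measured top 26 mm above the deck (6 mm above home, on the clips). Next: retract, close the fingers, press on the rib top along the deck normal.

Emit:
carry_out(deltas=[[[0,0,-0.015],0],[[0,0,-0.032],0],[[0,-0.006,-0.032],0],[[0,-0.012,-0.032],0],[[0.0005,-0.0185,-0.032],0],[[0.0005,-0.0185,-0.032],0],[[0.0005,-0.0185,-0.032],0],[[0.0005,-0.0185,-0.032],0]], grip=0)

```text
t: 9.75
position: [567.9, -270.2, 124.5]
eef_rot: [-0.0, 0.799, 0.601, -0.0]
ft_force: [0.7, -0.9, 0.2]
opening: 0.0
grasp_force: 0.0
```

```bash
python3 - <<'E'
from h import *
K=np.load('deck.npz');n=np.array([-.4058,.1179,.9063]);O=np.array([588.2,-276,55])
from workcell import telemetry
delta(O+50*n+np.array([0,0,3.5]))
s=telemetry.state();Rt=R.from_quat(s['eef_rot'],scalar_first=True).as_matrix();print('-n in tool',Rt.T@-n)
E
```

```text
t 9.75 pos [ 567.9 -270.2  124.5] F [ 0.7 -0.9  0.2] open 0.0 q6 -0.36
R [[0.2772, 0.9608, -0.0003], [0.9608, -0.2772, 0.0003], [0.0002, -0.0004, -1.0]]
shift [0.0001 0.     0.0207] turn 0.0
-n in tool [-0.00099613  0.42294849  0.90612765]
```

Emit:
carry_out(deltas=[[[0,0,0.01],0],[[0,0,0.017],0],[[0,0,0.0195],0],[[0,0,0.0195],0],[[0,0,0.0195],0]])

```text
t: 10.25
position: [568.0, -270.3, 105.2]
eef_rot: [-0.0, 0.799, 0.601, -0.0]
ft_force: [0.3, -0.4, -0.6]
opening: 0.3
grasp_force: 0.0
```

Emit:
carry_out(deltas=[[[0,0.0004,0.0009],0],[[0,0.0008,0.0018],0],[[0,0.0013,0.0027],0],[[0,0.0017,0.0036],0],[[0,0.0017,0.0036],0]])

```text
t: 10.75
position: [569.9, -271.0, 102.4]
eef_rot: [0.0, 0.799, 0.601, 0.0]
ft_force: [-0.5, 1.1, 4.2]
opening: 0.4
grasp_force: 2.2
```

Emit:
carry_out(deltas=[[[0,0.0004,0.0009],0],[[0,0.0008,0.0018],0],[[0,0.0008,0.0018],0]])

```text
t: 11.05
position: [570.8, -271.5, 101.4]
eef_rot: [0.001, 0.799, 0.601, 0.0]
ft_force: [-1.8, 0.5, 7.9]
opening: 0.4
grasp_force: 4.4
```

Emit:
carry_out(deltas=[[[0,0.0004,0.0009],0],[[0,0.0008,0.0018],0],[[0,0.0013,0.0027],0],[[0,0.0013,0.0027],0]])

```text
t: 11.45
position: [572.5, -272.2, 99.5]
eef_rot: [0.001, 0.799, 0.601, 0.0]
ft_force: [-2.8, 1.0, 10.8]
opening: 0.4
grasp_force: 5.5
```

Emit:
carry_out(deltas=[[[0,0.0004,0.0009],0],[[0,0.0008,0.0018],0],[[0,0.0008,0.0018],0]])

```text
t: 11.75
position: [571.6, -271.8, 97.3]
eef_rot: [-0.001, 0.799, 0.601, -0.001]
ft_force: [-9.3, 2.5, 13.2]
opening: 0.3
grasp_force: 6.9
```

Emit:
carry_out(deltas=[[[0,0.0003,0.0007],0],[[0,0.0006,0.0014],0],[[0,0.0006,0.0014],0],[[0,0.0006,0.0014],0]])

```text
t: 12.15
position: [571.6, -271.9, 97.0]
eef_rot: [-0.001, 0.799, 0.601, -0.001]
ft_force: [-12.2, 4.5, 21.5]
opening: 0.7
grasp_force: 10.5
```

```bash
python3 chk.py w4
```

```text
t 12.15 pos [ 571.6 -271.9   97. ] F [-12.2   4.5  21.5] open 0.7 q6 -0.35
R [[0.2767, 0.961, -0.0038], [0.961, -0.2767, 0.0], [-0.001, -0.0036, -1.0]]
shift [0.0002 0.0143 0.0037] turn 0.1
carrier top: n [-0.004  0.001  1.   ] height at origin 20.13 3308 ext [-29.7  24.   18.9] [29.9 49.8 21.4]
wing ((3.1211109161376953, -75.72835540771484), (17.191627502441406, 8.743963241577148), 4.565017223358154)
```

Carrier measured home (top 20.1 mm above the deck, parallel). One firmer press, then off to the wing.

Emit:
carry_out(deltas=[[[0,0.0004,0.0009],0],[[0,0.0004,0.0009],0],[[0,0,-0.002],0],[[0,-0.005,-0.012],0],[[0,-0.012,-0.03],0],[[-0.02,-0.008,-0.045],7],[[-0.055,0,-0.045],14],[[-0.075,0.001,-0.045],21]])

```text
t: 13.0
position: [553.3, -346.2, 140.0]
eef_rot: [0.001, 0.896, 0.443, 0.0]
ft_force: [-0.4, 0.0, -0.1]
opening: 0.4
grasp_force: 0.0
```

Emit:
carry_out(deltas=[[[0,0,0],8],[[0,0,0],16],[[0,0,0],24],[[0,0,0],32],[[0,0,0],40],[[0,0,0],48],[[0,0,0],56],[[0,0,0],64]], grip=22, squeeze=8)

```text
t: 13.8
position: [553.0, -343.8, 138.8]
eef_rot: [-0.0, 0.995, -0.1, -0.0]
ft_force: [-0.2, 0.7, -0.1]
opening: 20.2
grasp_force: 0.0
```

Emit:
carry_out(deltas=[[[0,0,0],5],[[0,0,0],5],[[0,0,0],5]])

```text
t: 14.1
position: [553.0, -343.9, 138.9]
eef_rot: [-0.0, 0.99, -0.139, -0.0]
ft_force: [-1.2, -0.1, 0.2]
opening: 20.3
grasp_force: 0.0
```

```bash
sed -i "s/delta(\[585.*/delta([551.5,-344.5,84],73.8)/" chk.py; python3 chk.py w5
```

```text
t 14.10 pos [ 553.  -343.9  138.9] F [-1.2 -0.1  0.2] open 20.3 q6 1.11
R [[0.9614, -0.275, -0.0001], [-0.275, -0.9614, 0.0003], [-0.0001, -0.0002, -1.0]]
shift [-0.0013  0.001   0.0549] turn 0.2
carrier top: n [-0.001  0.007  1.   ] height at origin 20.05 1629 ext [-28.9  24.   18.7] [31.  49.2 20.9]
wing ((1.792062759399414, -76.30746459960938), (42.99640655517578, 7.986207962036133), 2.2751214504241943)
```

View pics/w5.png

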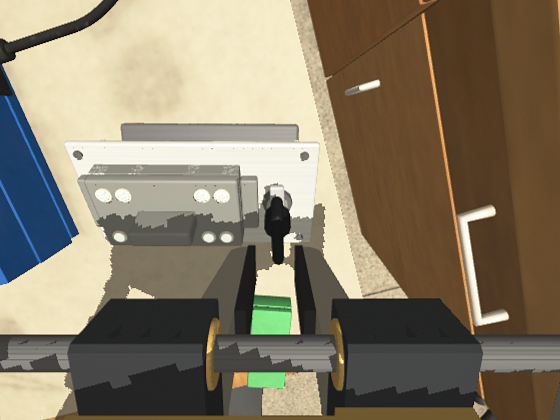

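The picture shows the carrier clipped home (no gap), the wing at (277,220) nearly along deck x, with the open fingers aligned to straddle it.

Emit:
carry_out(deltas=[[[-0.001,0.001,0.015],0],[[-0.001,0.001,0.03],0],[[-0.001,0.001,0.042],0],[[-0.001,0.001,0.05],0],[[-0.001,0.001,0.054],0],[[-0.001,0.001,0.054],0],[[-0.001,0.001,0.054],0]])

```text
t: 14.85
position: [552.2, -345.0, 85.5]
eef_rot: [0.0, 0.99, -0.14, 0.0]
ft_force: [-0.2, 0.1, 0.7]
opening: 20.1
grasp_force: 0.0
```

Emit:
carry_out(deltas=[[[0,0,0],-6],[[0,0,0],-12],[[0,0,0],-18],[[0,0,0],-24],[[0,0,0],-30],[[0,0,0],-36],[[0,0,0],-42],[[0,0,0],-48]])

```text
t: 15.65
position: [552.4, -345.1, 86.0]
eef_rot: [0.001, 0.961, 0.277, 0.001]
ft_force: [-0.5, 0.8, 0.5]
opening: 20.2
grasp_force: 2.8
```

Emit:
carry_out(deltas=[[[0,0,0],-6],[[0,0,0],-12],[[0,0,0],-18],[[0,0,0],-24],[[0,0,0],-30],[[0,0,0],-36],[[0,0,0],-42],[[0,0,0],-48]])

```text
t: 16.45
position: [552.1, -344.0, 86.3]
eef_rot: [-0.0, 0.765, 0.644, 0.0]
ft_force: [-1.6, 4.6, 3.7]
opening: 20.0
grasp_force: 4.0
```

```bash
python3 chk.py w6;python3 -c "
from workcell import telemetry as t;print(t.state()['ft_torque'])"
```

```text
t 16.45 pos [ 552.1 -344.    86.3] F [-1.6  4.6  3.7] open 20.0 q6 -0.57
R [[0.1709, 0.9853, 0.0001], [0.9853, -0.1709, 0.0013], [0.0013, -0.0002, -1.0]]
shift [-0.0006 -0.0005  0.0023] turn -83.6
carrier top: n [-0.002  0.018  1.   ] height at origin 20.69 4899 ext [-29.6  24.   18.7] [29.9 49.4 21.4]
wing ((7.913094520568848, -71.75617218017578), (47.049930572509766, 32.663604736328125), 29.88825035095215)
[ 0.67820047  0.32876814 -0.08440447]
```

Emit:
carry_out(deltas=[[[0,0,0],-5],[[0,0,0],-10],[[0,0,0],-10],[[0,0,0],-10]])

```text
t: 16.9
position: [551.8, -344.1, 86.1]
eef_rot: [-0.001, 0.708, 0.706, 0.0]
ft_force: [-2.5, 5.1, 6.2]
opening: 20.3
grasp_force: 3.8
```

```bash
cat > wg.py <<'E'
import sys
from h import *
from workcell import cams,telemetry
print(telemetry.state()['ft_torque'],telemetry.state()['ft_force'])
K=np.load('deck.npz')
for nm in ('wrist','top'):
    pr=cams.camera_params(nm);p,d=cams.read_camera(nm);m=pr['mtx'];w=pr['world_to_cam']
    W=cloud(p,d,m,w);D=(W-K['O'])@K['A']
    M=(d>0)&(abs(D[...,0])<30)&(D[...,1]<-46)&(D[...,1]>-106)&(D[...,2]>41)&(D[...,2]<49)&(p.max(2)<90)
    q=D[M]; print(nm,len(q), cv2.minAreaRect(q[:,:2].astype(np.float32)) if len(q)>15 else '')
    cv2.imwrite(f'pics/{sys.argv[1]}_{nm}.png',p[:,:,::-1])
E
python3 wg.py a1
```

```text
[ 0.70277389  0.55270935 -0.08824871] [-2.49422842  5.09868386  6.23250861]
wrist 1405 ((6.301837921142578, -70.93537902832031), (46.065032958984375, 31.9760684967041), 42.07244110107422)
top 5
```

View pics/a1_wrist.png

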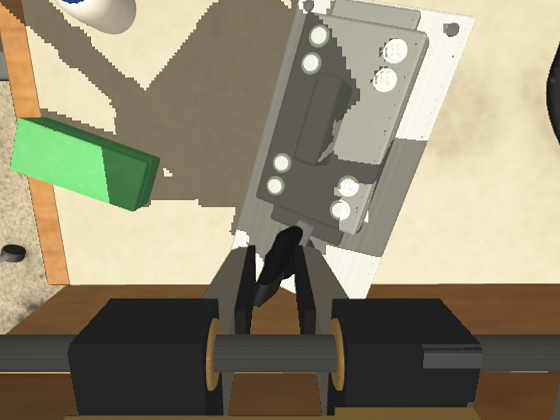

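The picture shows the wing from (258,300) to (298,230) and its tongue at (305,235) already on the ledge's side but still some 10–15° short of lying along the carrier's long axis. Turn further.

Emit:
carry_out(deltas=[[[0,0,0],-4],[[0,0,0],-8],[[0,0,0],-8],[[0,0,0],-8]])

```text
t: 17.4
position: [551.5, -344.0, 86.1]
eef_rot: [-0.001, 0.657, 0.754, 0.0]
ft_force: [-4.2, 4.8, 6.4]
opening: 20.3
grasp_force: 5.5
```

Emit:
carry_out(deltas=[[[0,0,0],-2],[[0,0,0],-4],[[0,0,0],-4],[[0,0,0],-4]])

```text
t: 17.8
position: [551.3, -343.9, 86.1]
eef_rot: [-0.001, 0.631, 0.776, 0.0]
ft_force: [-5.6, 5.1, 6.2]
opening: 20.8
grasp_force: 11.4
```

```bash
python3 wg.py a2
```

```text
[ 0.79264891  0.90611936 -0.36862019] [-5.56518074  5.07914683  6.19157609]
wrist 1365 ((5.241547107696533, -70.31991577148438), (44.77458190917969, 30.81020164489746), 51.06010818481445)
top 5
```

Wrist moment jumped (−0.09 → −0.37 N m): the stop is reached. Unload, lift off and check.

Emit:
carry_out(deltas=[[[0,0,0],4],[[0,0,0],8],[[0,0,0],11],[[0,0,-0.01],11],[[0,0,-0.03],11],[[0,0,-0.06],11],[[0,0,-0.09],11],[[0,0,-0.09],11]])

```text
t: 18.7
position: [554.7, -347.4, 182.0]
eef_rot: [0.006, 0.701, 0.713, 0.0]
ft_force: [0.2, -1.4, 0.4]
opening: 20.5
grasp_force: 0.0
```

```bash
python3 chk.py w7; python3 wg.py a3
```

```text
t 18.70 pos [ 554.7 -347.4  182. ] F [ 0.2 -1.4  0.4] open 20.5 q6 -0.76
R [[-0.0161, 0.9998, 0.0087], [0.9998, 0.0162, -0.0082], [-0.0083, 0.0086, -0.9999]]
shift [ 0.0038 -0.004   0.098 ] turn -72.9
carrier top: n [0.008 0.007 1.   ] height at origin 20.36 1985 ext [-29.4  24.   18.8] [29.9 49.4 21.4]
wing ((0.7068908214569092, -75.90624237060547), (7.836466312408447, 43.110740661621094), 0.7919134497642517)
[-0.05899875 -0.09971463 -0.03628159] [-0.17381887  0.47349438 -0.67853204]
wrist 550 ((0.7378878593444824, -75.9925308227539), (7.605899333953857, 43.402435302734375), 0.5315975546836853)
top 0
```

View pics/a3_wrist.png

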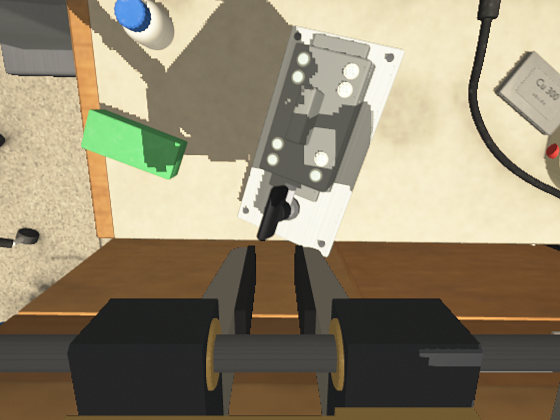

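The picture shows the wing at (272,212) lying along the carrier's long axis (measured within 1° of deck y, i.e. locked), the carrier home, the box and dropper in place, and the gripper clear.

```bash
python3 -c "
from workcell import manip
print(manip.close_job())"
```

```text
the job is handed in; nothing more can be done
None
```

I handed the job in at about 19 s: the carrier is clipped fully home on the deck, the wing knob is turned to its stop with the tongue over the ledge, and the gripper is clear; the dropper bottle and slide box are where they were, and I never moved near the brown bottle, though it was out of view in the last picture.

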